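# Lamp on, then hold the exposure key

## Robot

A 6-joint arm with a two-finger parallel gripper is mounted at the origin on the work surface. World frame = base frame: x ahead of the robot, y to its left, z up, the work surface at z = 0. Lengths are in m, angles in rad, forces in N, time in s.
With the tool pointing down it reaches from about 0.375 to 0.9 m from the base axis. Payload 3.1 kg.
Tool frame: the origin (TCP) lies between the finger pads, 19 mm behind the fingertips; this is the grasp point; z points along the fingers, y is the line along which they close (so a half turn about z gives the same grasp; the last joint's range is limited). The gripper opens to 85 mm and grips with 20 to 120 N. Pads are 22 mm wide; open, the fingers measure 114 mm over their backs; the gripper's body (76 mm by 85 mm) begins 54 mm behind the grasp point. The pads swing forward as they close: fully open they stand 13 mm farther back than shut.
Start: joints at [-1.403, 0.527, 1.433, -0, 1.181, -0.178], TCP at [0.212, -0.588, 0.25] pointing down, gripper open.
Joint ranges: [-3.08, 3.08], [-0.75, 2.2], [0.22, 2.44], [-1.43, 4.57], [0, 2.65], [-2.85, 2.85]. Speed limits (rad/s): [2.79, 2.79, 3.14, 3.14, 3.14, 3.14].

## Interface

Orientations are given as a unit quaternion [x, y, z, w].
In Python, from station import sense, eyes, workorder gives the robot as it stands.
- The arm moves only by the shell command python3 -m inch 'ROWS' [OPENING] [FORCE]. ROWS is JSON, a list of rows, each an object of numbers: "dx", "dy", "dz": the shift along the tool's x, y, z in cm; "wx", "wy", "wz": the turn, a rotation vector about the tool's x, y, z in degrees. In form: [{"dx": .., "dy": .., "dz": .., "wx": .., "wy": .., "wz": ..}, ...]. A call has 1 to 10 rows; each row shifts and turns the commanded pose from where the row before left it, along the tool's axes as they then stand; what a row does not reach is not made up. A row lasts 1/8 s, in which the tool goes at most 62.5 mm and 10.7 degrees, less where a joint would pass 70% of its speed; a pose out of reach is approached as far as the arm can. A call with a gripper value outside its range is refused whole. OPENING is the opening, from 0 (shut) to 1 (fully open), set as the call begins (- or left out, the last holds). The fingers move at their own pace and stop on an object; FORCE is the grip in N (left out, the last holds). Time passes only in rows, so rows that do not move let the fingers close. It gives the time, the measured TCP pose, the force, the opening and the grip force at its end, in the units of the state.
- sense(): the state, without advancing time (a new reading comes with each control period).
- eyes.snapshot(name): name is "scene" or "top" or "wrist"; returns the picture (480x640x3 uint8, red, green, blue); there is no depth.
- eyes.camera_params(name): a dict with "fx", "fy", "cx", "cy" (pixels), "rvec" (rotation vector, rad) and "tvec" (3), from world to camera coordinates, as OpenCV has them. Camera axes: x right, y down, z forward; pixel columns grow to the right and rows downward; lengths in m; the calibration is good to about 2 mm. The wrist camera is an equidistant fisheye: a pixel r from the principal point sees the ray r / f radians off the axis. A picture is of the moment at which its call begins: read the wrist's pose just before it. camera_params takes no time and is no camera call; for the wrist camera it gives the pose at the moment of the call.
- workorder.sign_off(): hands the job in; it is judged then, once.
The state is a dict: "t": time; "q": joint angles; "qd": joint speeds; "tau": joint torques, N m; "tcp_pos": TCP position; "tool_rot": TCP orientation; "force": force on the tool from outside, world axes, zero at the start; "ft_torque": the same for the moment, N m; "finger_gap": opening from 0.0 (shut) to 1.0 (fully open); "gripper_force": force on a finger pad.
Only numpy, scipy, OpenCV 4.12 (cv2) and the standard library are available. Lean on these libraries where they do the work, as an engineer would, in place of code of your own. Each camera call takes 0.05 s, during which the arm holds its last target. There are 200 camera calls.

## Task

Take a long-exposure picture with the microscope: with the fingertips or the outside of the fingers, push the toggle lever on the lamp unit all the way over, away from the robot, to switch the lamp on; only then press the round key gently all the way down, keep it down for about two seconds, let it come up and draw the hand well back from it. Do not touch the boxes with the square key and the bar key, pick nothing up, and leave the jar, the wooden block and the slide rack as they stand.

Things in the scene. Friction and masses are not known exactly. Their poses are not given: they have to be found in the camera images.
- lever (a joint): toggle lever angle in rad: 0 leans 0.5 rad from upright towards the unit's -x (towards the robot, off), 1.0 leans 0.5 rad to the unit's +x (on, hard stop); stays where it is left; moves at about 1 N at the tip
- lever_tip (a point): centre of the 18 mm steel ball on the end of the toggle lever, 60 mm from the pivot; the rod below it is 10 mm thick; moves with the lever
- lever_pivot (a point): the lever's hinge point on the lamp unit, fixed, 65 mm above the bench; the hinge axis is the unit's y
- lamp_unit: fixed grey lamp power unit, 120 (x) x 90 (y) x 55 mm high, origin at the centre of its underside, +x away from the robot, z up; the steel toggle lever stands in the middle of its top, on a dark block and barrel that reach up to 71 mm above the bench (barrel 18 mm across x, 26 mm along y; block 44 x 34 mm, top at 61 mm)
- round_key_box: fixed grey box 80 x 80 mm and 26 mm high, origin at the centre of its underside, z up; its key stands in the middle of the top: round, 36 mm diameter, black, flat top. This is the exposure key to press
- round_key (a joint): exposure key travel in m: 0 up, 0.008 fully down; springs back up by itself. The first 1.8 N do nothing, then 0.525 N per mm, 6 N fully down, where it meets a hard stop. It counts as pressed from 0.0055
- round_key_top (a point): centre of the flat top of the round key, 40 mm above the bench when up (14 mm above its box), 32 mm when fully down; moves with the key
- square_key_box: fixed grey box 80 x 80 mm and 26 mm high, origin at the centre of its underside, z up; its key stands in the middle of the top: square, 36 x 36 mm, black, top 40 mm above the bench. Not to be touched
- bar_key_box: fixed grey box 80 x 80 mm and 26 mm high, origin at the centre of its underside, z up; its key stands in the middle of the top: a bar 16 (x) x 60 (y) mm, black, top 40 mm above the bench. Not to be touched
- jar: loose small glass jar with white cap, 52 mm diameter, 70 mm high, origin at the centre of its underside, z up. Leave alone
- wood_block: loose dark wooden block, 35 x 70 x 55 mm high, origin at the centre of its underside, z up. Leave alone
- rack: loose blue slide rack, 40 x 90 x 30 mm high, origin at the centre of its underside, z up. Leave alone
Mind the look-alikes: they are no part of the job. Several things have the shape of the lamp_unit; the one meant has the colours described above. What is shaped like the round_key_box but turquoise is not meant.

How it is judged:
On the way, in this order (a step that is already met when the one before it is completed fails the run):
1. the toggle lever is all the way over to on (value of joint lever above 0.9 rad), for 0.2 s.
2. the round key is kept pressed for 1.5 s (value of joint round_key above 0.0055 m), for 1.5 s.
3. the round key is let up again (value of joint round_key below 0.0015 m), for 0.2 s.
At the end, for the whole second after the job is handed in: lever over to on (above 0.9 rad of 1.0), round key up again (less than 1.5 mm down), the TCP more than 70 mm from the round key's top, and jar, block and rack upright (within 0.15 rad) and within 10 mm of where they stood (value of joint lever above 0.9 rad and value of joint round_key below 0.0015 m and distance between the grasp point and round_key_top above 0.07 m and distance of each of jar, wood_block, rack from where it was at the start of the episode below 0.01 m and angle between each of jar, wood_block, rack's own z axis and vertical below 0.15 rad); the robot touches nothing.
It fails at once if the round key is pressed (over 3 mm) while the lamp is not on (lever below 0.85 rad) (value of joint round_key above 0.003 m and value of joint lever below 0.85 rad).
It fails at once if the square-key box or its key is touched (over 0.5 N) (contact force between any of the fingers, the arm and square_key_box above 0.5 N).
It fails at once if the bar-key box or its key is touched (over 0.5 N) (contact force between any of the fingers, the arm and bar_key_box above 0.5 N).
It fails at once if the round key or its box is pressed with more than 25 N (contact force between any of the fingers, the arm and round_key_box above 25 N).
It fails at once if the jar, block or rack is moved over 10 mm, lifted or tipped (distance of any of jar, wood_block, rack from where it was at the start of the episode above 0.01 m or angle between any of jar, wood_block, rack's own z axis and vertical above 0.15 rad).
It also fails if it takes over 48 s, if anything falls off the work surface, if the arm or the gripper's body presses on something with over 40 N, if the wrist force passes 120 N, or if a joint passes its speed limit or range.

## Working session

There is one attempt and no reset: what is moved stays moved. The work goes in short steps, Python scripts to look and compute and a shell command to move; the robot and the scene stay as the last step left them, time stands still between calls to the robot, and variables do not carry over. Pictures are saved under pics/ and viewed, at most 10 in all, crops included, and the job is handed in when it is done.

```bash
mkdir -p pics
cat > h.py <<'E'
import numpy as np, cv2
from station import sense, eyes, workorder
def snap(n,f):
    P=eyes.camera_params(n); im=eyes.snapshot(n); cv2.imwrite('pics/'+f,im[:,:,::-1]); np.save('pics/'+f+'.npy',P,allow_pickle=True); return im,P
def ray(P,u,v,fish=False):
    R=cv2.Rodrigues(np.array(P['rvec'],float))[0]; t=np.array(P['tvec'],float).ravel()
    x=(u-P['cx'])/P['fx']; y=(v-P['cy'])/P['fy']
    if fish:
        r=np.hypot(x,y)+1e-12; d=np.array([x/r*np.sin(r),y/r*np.sin(r),np.cos(r)])
    else: d=np.array([x,y,1.])
    return -R.T@t, R.T@(d/np.linalg.norm(d))
def onz(P,u,v,z,fish=False):
    c,d=ray(P,u,v,fish); return c+d*(z-c[2])/d[2]
def tri(rs):
    A=sum(np.eye(3)-np.outer(d,d) for c,d in rs); b=sum((np.eye(3)-np.outer(d,d))@c for c,d in rs); return np.linalg.solve(A,b)
E
python3 - <<'E'
from h import *
for n in('scene','top'):
    im,P=snap(n,n+'0.png'); print(n,ray(P,320,240))
s=sense(); print(s['t'],s['tcp_pos'],s['tool_rot'],s['finger_gap'])
E
```

```text
scene (array([1.53165703, 0.46656969, 0.91880092]), array([-0.72804141, -0.28585753, -0.62309002]))
top (array([0.48397082, 0.09051127, 1.2684202 ]), array([ 0.08112921, -0.01873859, -0.99652743]))
0.1 [ 0.21176978 -0.58738298  0.24912016] [ 9.85090632e-01  1.72033366e-01  9.08481056e-06 -9.83261729e-04] 1.0011140781247003
```

View pics/top0.png

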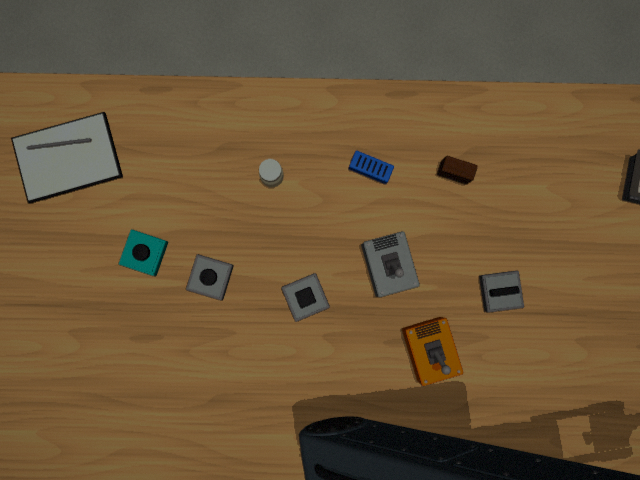

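View pics/scene0.png

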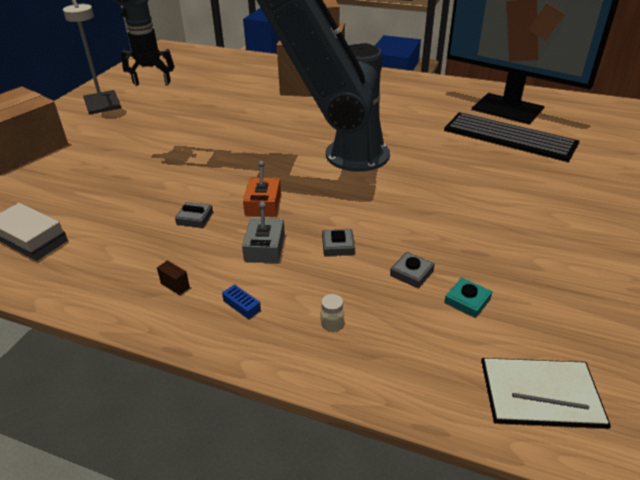

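The top view shows the grey lamp unit at (390,264), with its lever ball near (398,272). The grey round-key box is at (209,277), the square key at (305,297) and the bar key at (502,291). The orange and turquoise look-alikes are at (432,350) and (143,252). In the scene view the grey lever tip is near (263,206) and the round key near (413,263).

Run:
```python
from h import *
a=cv2.imread('pics/top0.png');b=cv2.imread('pics/scene0.png')
z=lambda im,x,y,w,h,k:cv2.resize(im[y:y+h,x:x+w],None,fx=k,fy=k,interpolation=cv2.INTER_CUBIC)
c1=z(a,355,225,70,80,5); c2=z(b,235,190,70,80,5)
c=np.hstack([c1,c2]); c=cv2.convertScaleAbs(c,alpha=1.5)
cv2.imwrite('pics/crop1.png',c)
# round key: black blob centroid
def blob(im,x0,y0,x1,y1,th):
    m=(im[y0:y1,x0:x1].max(2)<th).astype(np.uint8); n,l,s,ce=cv2.connectedComponentsWithStats(m)
    i=1+np.argmax(s[1:,4]); return s[i], ce[i]+[x0,y0]
PT=np.load('pics/top0.png.npy',allow_pickle=True).item();PS=np.load('pics/scene0.png.npy',allow_pickle=True).item()
for nm,tb,sb in(('round',(195,263,224,292),(400,254,428,273)),('square',(294,285,318,310),(328,230,350,243)),('bar',(487,283,520,300),(180,204,206,214))):
    s1,p1=blob(a,*tb,45); s2,p2=blob(b,*sb,45); print(nm,s1,p1,s2,p2, tri([ray(PT,*p1),ray(PS,*p2)]),onz(PT,*p1,.04))
for nm,p in dict(jar=(271,172),rack=(371,167),block=(457,169),turq=(142,252),orange=(432,350)).items(): print(nm,onz(PT,*p,.04))
```

```text
round [  5   6  17  16 229] [208.0349345  276.58078603] [  6   3  14  13 147] [412.44897959 262.93877551] [0.50362084 0.3008531  0.03199048] [0.50363162 0.29901785 0.04      ]
square [  1   2  21  21 284] [304.99647887 296.85915493] [  3   1  14  11 145] [337.72413793 235.99310345] [0.46487916 0.09677014 0.03213236] [0.46501628 0.09668636 0.04      ]
bar [  2   3  31  11 223] [503.85650224 290.88789238] [  2   1  22   8 125] [192.744 208.56 ] [ 0.48440849 -0.31958738  0.03270782] [ 0.48434677 -0.31702764  0.04      ]
jar [0.72599471 0.1729879  0.04      ]
rack [ 0.74048681 -0.03783217  0.04      ]
block [ 0.73949977 -0.21967832  0.04      ]
turq [0.5524468  0.43802759 0.04      ]
orange [ 0.36010982 -0.16748819  0.04      ]
```

View pics/crop1.png

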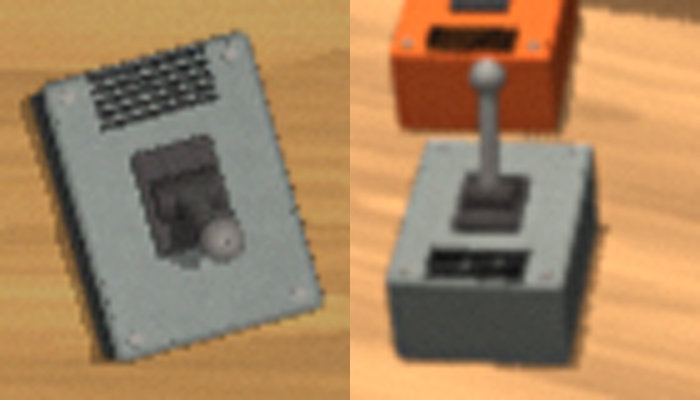

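The crop shows the lever ball at top pixel (399,273) and scene pixel (262,205). The unit's top corners in the crop are (45,95), (245,35), (320,300) and (115,357).

Run:
```python
from h import *
PT=np.load('pics/top0.png.npy',allow_pickle=True).item();PS=np.load('pics/scene0.png.npy',allow_pickle=True).item()
print('tip',tri([ray(PT,355+222/5-.4,225+240/5-.4),ray(PS,235+137/5-.4,190+75/5-.4)]))
q=[onz(PT,355+x/5-.4,225+y/5-.4,.055) for x,y in((45,95),(245,35),(320,300),(115,357))]
c=np.mean(q,0); print(c,[np.linalg.norm(q[i]-q[i-1]) for i in range(4)])
d=q[0]+q[1]-q[2]-q[3]; yaw=np.arctan2(d[1],d[0]); ux=np.array([np.cos(yaw),np.sin(yaw)]); print('yaw',yaw,ux)
print('tip exp',c[:2]-ux*.06*np.sin(.5),.065+.06*np.cos(.5),'end',c[:2]+ux*.06*np.sin(.5))
s=sense();from scipy.spatial.transform import Rotation as R;print(R.from_quat(s['tool_rot']).as_matrix())
```

```text
tip [ 0.51635871 -0.08577185  0.12159977]
[ 0.5359611  -0.07910005  0.055     ] [np.float64(0.11143311799832041), np.float64(0.08666245171511651), np.float64(0.11337639116783008), np.float64(0.08772433790996823)]
yaw 0.2763005665671607 [0.96207122 0.2727984 ]
tip exp [ 0.50828661 -0.08694724] 0.11765495371342236 end [ 0.56363559 -0.07125286]
[[ 9.40809042e-01  3.38936933e-01 -3.20408927e-04]
 [ 3.38936897e-01 -9.40807108e-01  1.94032962e-03]
 [ 3.56206374e-04 -1.93407806e-03 -9.99998066e-01]]
```

```bash
python3 -m inch '[{"dx":4.2,"dy":-3.7,"wz":4},{"dx":4,"dy":-4},{"dx":4,"dy":-4},{"dx":4,"dy":-4},{"dx":4,"dy":-4},{"dx":4,"dy":-4},{"dx":4,"dy":-4},{"dx":3.9,"dy":-4.1},{"dx":3.9,"dy":-4.1},{"dx":3,"dy":-3}]' 0 20
python3 - <<'E'
from h import *
from scipy.spatial.transform import Rotation as R
im,P=snap('wrist','w1.png'); s=sense(); M=R.from_quat(s['tool_rot']).as_matrix(); print(s['t'],s['tcp_pos'],s['force'],s['finger_gap']);print(M.round(4))
print('to approach (cm)',100*M.T@(np.array([.477,-.096,.119])-s['tcp_pos']))
E
```

```text
0.15 [ 0.21176526 -0.58745845  0.24923755] [-0.09911115 -0.17708556 -1.07604937] 1.0006540311391958
[[ 9.408e-01  3.389e-01 -3.000e-04]
 [ 3.389e-01 -9.408e-01  1.700e-03]
 [ 3.000e-04 -1.700e-03 -1.000e+00]]
to approach (cm) [ 41.60765232 -37.2245362   13.09824798]invalid input at $[0]: expected keys dx, dy, dz, wx, wy, wz
```

View pics/w1.png

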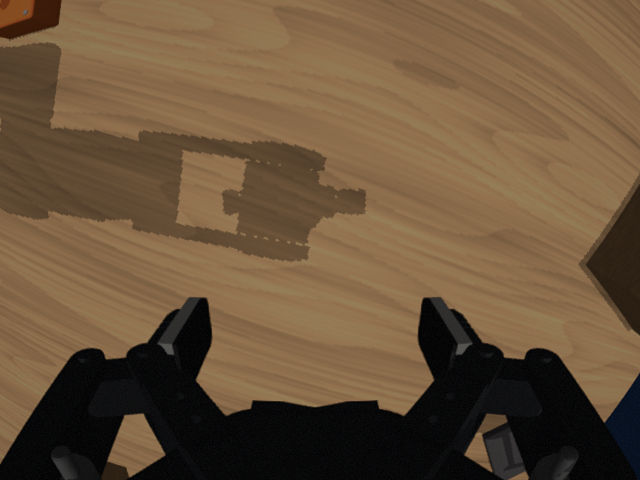

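The wrist picture shows only bench and the open fingers. The move was refused because every row needs all six keys, so I'll send it again in full.

```bash
python3 -m inch '[{"dx":4.2,"dy":-3.7,"dz":0,"wx":0,"wy":0,"wz":4},{"dx":4.4,"dy":-3.4,"dz":0,"wx":0,"wy":0,"wz":0},{"dx":4.4,"dy":-3.4,"dz":0,"wx":0,"wy":0,"wz":0},{"dx":4.4,"dy":-3.4,"dz":0,"wx":0,"wy":0,"wz":0},{"dx":4.4,"dy":-3.4,"dz":0,"wx":0,"wy":0,"wz":0},{"dx":4.4,"dy":-3.4,"dz":0,"wx":0,"wy":0,"wz":0},{"dx":4.4,"dy":-3.4,"dz":0,"wx":0,"wy":0,"wz":0},{"dx":4.4,"dy":-3.4,"dz":0,"wx":0,"wy":0,"wz":0},{"dx":4.4,"dy":-3.4,"dz":0,"wx":0,"wy":0,"wz":0},{"dx":0,"dy":0,"dz":0,"wx":0,"wy":0,"wz":0}]' 0 20
python3 - <<'E'
from h import *
from scipy.spatial.transform import Rotation as R
im,P=snap('wrist','w2.png'); s=sense(); M=R.from_quat(s['tool_rot']).as_matrix(); print(s['t'],s['tcp_pos'],s['force'],s['finger_gap']);print(M.round(4))
print('to approach (cm)',100*M.T@(np.array([.477,-.096,.119])-s['tcp_pos']))
E
```

```text
t: 1.4
tcp_pos: [0.5049, -0.178, 0.2498]
tool_rot: [0.99, 0.141, 0.0, -0.0]
force: [-0.5, -0.2, -0.1]
finger_gap: -0.004
gripper_force: 0.0
1.45 [ 0.5039178  -0.17961416  0.24975893] [-0.32041933 -0.46193182 -0.22728355] 0.000219227687579522
[[ 9.610e-01  2.764e-01 -6.000e-04]
 [ 2.764e-01 -9.610e-01  0.000e+00]
 [-6.000e-04 -2.000e-04 -1.000e+00]]
to approach (cm) [-0.26815993 -8.77726313 13.07767875]
```

View pics/w2.png

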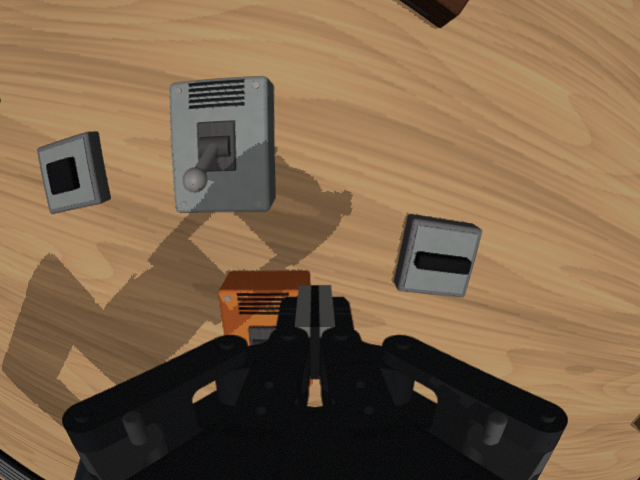

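The wrist view shows the grey lamp with its ball at (195,180). The unit's edges line up with the tool, and its corners are (171,84), (272,77), (274,210) and (178,212).

Run:
```python
from h import *
L=lambda f:np.load('pics/%s.npy'%f,allow_pickle=True).item()
PT,PS,PW=L('top0.png'),L('scene0.png'),L('w2.png')
a,b,w=ray(PT,399,272.6),ray(PS,262,204.6),ray(PW,195,180,True)
print(tri([a,b,w]),tri([a,w]),tri([b,w]))
q=[onz(PW,*p,.055,True) for p in((171,84),(269,77),(271,210),(178,212))];print(np.mean(q,0),np.round(q,3))
```

```text
[ 0.51760669 -0.08602192  0.1212206 ] [ 0.51758314 -0.08601041  0.11610169] [ 0.51894028 -0.08596119  0.12231753]
[ 0.53990645 -0.08318461  0.055     ] [[ 0.583 -0.025  0.055]
 [ 0.608 -0.109  0.055]
 [ 0.497 -0.141  0.055]
 [ 0.472 -0.058  0.055]]
```

```bash
python3 -m inch '[{"dx":-0.2,"dy":-4.4,"dz":0,"wx":0,"wy":0,"wz":0},{"dx":-0.2,"dy":-4.4,"dz":0,"wx":0,"wy":0,"wz":0},{"dx":0,"dy":0,"dz":3,"wx":0,"wy":0,"wz":0},{"dx":0,"dy":0,"dz":4,"wx":0,"wy":0,"wz":0},{"dx":0,"dy":0,"dz":4,"wx":0,"wy":0,"wz":0},{"dx":0,"dy":0,"dz":2,"wx":0,"wy":0,"wz":0},{"dx":0,"dy":0,"dz":0,"wx":0,"wy":0,"wz":0},{"dx":0,"dy":0,"dz":0,"wx":0,"wy":0,"wz":0}]' 0 20
python3 - <<'E'
from h import *
im,P=snap('wrist','w3.png'); s=sense();print(s['tcp_pos'],s['force'])
E
```

```text
t: 2.45
tcp_pos: [0.4758, -0.0987, 0.1206]
tool_rot: [0.991, 0.137, 0.0, 0.0]
force: [-0.1, -0.8, 0.7]
finger_gap: -0.001
gripper_force: 0.0
[ 0.47608743 -0.09863394  0.12092784] [-0.0225316  -0.35643149  0.33140456]
```

View pics/w3.png

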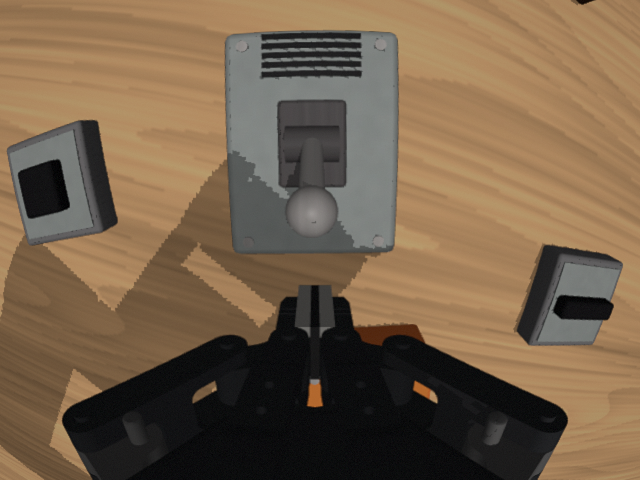

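The closed fingertips at (315,300) are in line with the ball at (312,212), so I'll push along the tool's x.

```bash
python3 -m inch '[{"dx":1,"dy":0,"dz":0,"wx":0,"wy":0,"wz":0},{"dx":1,"dy":0,"dz":0,"wx":0,"wy":0,"wz":0},{"dx":1,"dy":0,"dz":0,"wx":0,"wy":0,"wz":0},{"dx":1,"dy":0,"dz":0,"wx":0,"wy":0,"wz":0},{"dx":1,"dy":0,"dz":0,"wx":0,"wy":0,"wz":0},{"dx":1,"dy":0,"dz":0,"wx":0,"wy":0,"wz":0},{"dx":0.6,"dy":0,"dz":0,"wx":0,"wy":0,"wz":0},{"dx":0.3,"dy":0,"dz":0,"wx":0,"wy":0,"wz":0},{"dx":0,"dy":0,"dz":0,"wx":0,"wy":0,"wz":0}]' 0 20
python3 -m inch '[{"dx":0.3,"dy":0,"dz":0,"wx":0,"wy":0,"wz":0},{"dx":0,"dy":0,"dz":0,"wx":0,"wy":0,"wz":0}]'
```

```text
t: 3.62
tcp_pos: [0.5423, -0.0789, 0.12]
tool_rot: [0.99, 0.138, 0.0, 0.0]
force: [0.0, 0.0, 0.1]
finger_gap: 0.0
gripper_force: 0.2
t: 3.88
tcp_pos: [0.5439, -0.0782, 0.1199]
tool_rot: [0.99, 0.138, -0.001, -0.0]
force: [-3.9, -1.0, 1.3]
finger_gap: 0.001
gripper_force: 1.8
```

```bash
python3 -m inch '[{"dx":0.3,"dy":0,"dz":0,"wx":0,"wy":0,"wz":0},{"dx":0,"dy":0,"dz":0,"wx":0,"wy":0,"wz":0},{"dx":0,"dy":0,"dz":0,"wx":0,"wy":0,"wz":0}]'
python3 -m inch '[{"dx":0.2,"dy":0,"dz":0,"wx":0,"wy":0,"wz":0},{"dx":0,"dy":0,"dz":0,"wx":0,"wy":0,"wz":0},{"dx":0,"dy":0,"dz":0,"wx":0,"wy":0,"wz":0}]'
```

```text
t: 4.25
tcp_pos: [0.5444, -0.0779, 0.1197]
tool_rot: [0.99, 0.138, -0.004, -0.0]
force: [-8.3, -5.6, 2.5]
finger_gap: -0.002
gripper_force: 5.1
t: 4.62
tcp_pos: [0.5446, -0.0777, 0.1196]
tool_rot: [0.99, 0.139, -0.006, -0.0]
force: [-12.0, -7.9, 4.6]
finger_gap: 0.001
gripper_force: 7.3
```

The force rises with no further motion, so the lever is at its stop. I'll back off, lift, and move over to the round key.

```bash
python3 -m inch '[{"dx":-2,"dy":0,"dz":0,"wx":0,"wy":0,"wz":0},{"dx":-1.5,"dy":0,"dz":-3,"wx":0,"wy":0,"wz":0},{"dx":0,"dy":0,"dz":-5,"wx":0,"wy":0,"wz":0},{"dx":1.2,"dy":-4.7,"dz":0,"wx":0,"wy":0,"wz":0},{"dx":1.2,"dy":-4.7,"dz":0,"wx":0,"wy":0,"wz":0},{"dx":1.2,"dy":-4.7,"dz":0,"wx":0,"wy":0,"wz":0},{"dx":1.2,"dy":-4.7,"dz":0,"wx":0,"wy":0,"wz":0},{"dx":1.2,"dy":-4.7,"dz":0,"wx":0,"wy":0,"wz":0},{"dx":1.2,"dy":-4.7,"dz":0,"wx":0,"wy":0,"wz":0},{"dx":1.2,"dy":-4.7,"dz":0,"wx":0,"wy":0,"wz":0}]'
python3 -m inch '[{"dx":1,"dy":-4.6,"dz":0,"wx":0,"wy":0,"wz":0},{"dx":0,"dy":0,"dz":0,"wx":0,"wy":0,"wz":0},{"dx":0,"dy":0,"dz":0,"wx":0,"wy":0,"wz":0}]'
python3 - <<'E'
from h import *
from scipy.spatial.transform import Rotation as R
im,P=snap('wrist','w4.png'); s=sense(); M=R.from_quat(s['tool_rot']).as_matrix(); print(s['tcp_pos'],s['force']);print(M.round(3))
print('to key',100*M.T@(np.array([.503,.300,.06])-s['tcp_pos']))
top,PT=snap('top','t4.png')
a=im; b=cv2.resize(top[205:325,330:450],None,fx=4,fy=4)
cv2.imwrite('pics/v4.png',cv2.resize(np.hstack([a,b])[:,:,::-1],(800,343)))
E
```

```text
t: 5.88
tcp_pos: [0.5082, 0.2555, 0.2006]
tool_rot: [0.991, 0.137, 0.002, -0.001]
force: [1.1, 0.0, -0.3]
finger_gap: 0.001
gripper_force: 0.0
t: 6.25
tcp_pos: [0.5045, 0.3003, 0.2001]
tool_rot: [0.99, 0.138, 0.001, -0.0]
force: [-0.6, 0.3, 0.0]
finger_gap: -0.004
gripper_force: 0.0
[0.50453421 0.29959685 0.20009347] [0.32291748 0.00810291 0.23922344]
[[ 0.962  0.272  0.001]
 [ 0.272 -0.962  0.   ]
 [ 0.001 -0.    -1.   ]]
to key [-0.14530682 -0.08044535 14.00926074]
```

View pics/v4.png

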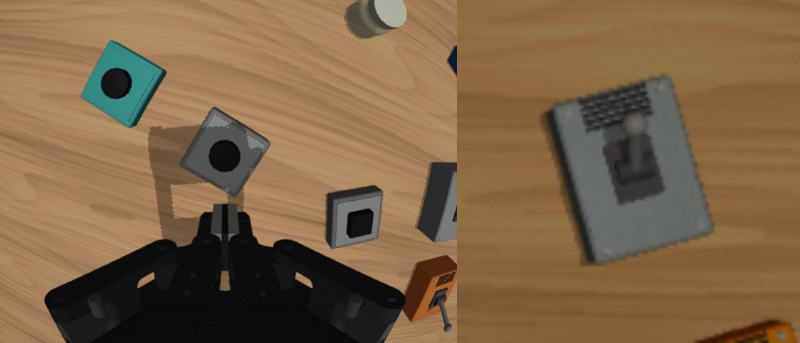

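The lever now leans away from the robot, so the lamp is on. The round key is at about wrist pixel (314,217).

Run:
```python
from h import *
from scipy.spatial.transform import Rotation as R
L=lambda f:np.load('pics/%s.npy'%f,allow_pickle=True).item()
P=L('w4.png'); im=cv2.imread('pics/w4.png'); x0,y0,x1,y1=280,185,350,250
m=(im[y0:y1,x0:x1].max(2)<40).astype(np.uint8); n,l,s,c=cv2.connectedComponentsWithStats(m); i=1+np.argmax(s[1:,4]); p=c[i]+[x0,y0]
k=onz(P,*p,.04,True); st=sense(); print(s[i],p,k,tri([ray(P,*p,True),ray(L('top0.png'),208.03,276.58)]))
print(100*R.from_quat(st['tool_rot']).as_matrix().T@(k-st['tcp_pos']))
```

```text
[  12   11   44   45 1534] [313.9934811  218.01303781] [0.50841697 0.30121939 0.04      ] [0.50441393 0.30085839 0.02561657]
[ 0.42031574 -0.09005099 16.0080668 ]
```

```bash
python3 -m inch '[{"dx":0.2,"dy":0,"dz":3,"wx":0,"wy":0,"wz":0},{"dx":0,"dy":0,"dz":4,"wx":0,"wy":0,"wz":0},{"dx":0,"dy":0,"dz":3,"wx":0,"wy":0,"wz":0},{"dx":0,"dy":0,"dz":2,"wx":0,"wy":0,"wz":0},{"dx":0,"dy":0,"dz":0.6,"wx":0,"wy":0,"wz":0},{"dx":0,"dy":0,"dz":0,"wx":0,"wy":0,"wz":0}]'
python3 -m inch '[{"dx":0,"dy":0,"dz":0.4,"wx":0,"wy":0,"wz":0},{"dx":0,"dy":0,"dz":0.4,"wx":0,"wy":0,"wz":0},{"dx":0,"dy":0,"dz":0,"wx":0,"wy":0,"wz":0}]'
```

```text
t: 7.1
tcp_pos: [0.5066, 0.3, 0.0742]
tool_rot: [0.991, 0.137, 0.0, -0.0]
force: [-0.3, -0.4, -0.3]
finger_gap: 0.001
gripper_force: 0.0
t: 7.48
tcp_pos: [0.5061, 0.3007, 0.0661]
tool_rot: [0.99, 0.138, -0.0, 0.0]
force: [0.5, -0.1, 0.8]
finger_gap: -0.003
gripper_force: 0.0
```

```bash
python3 -m inch '[{"dx":0,"dy":0,"dz":0.4,"wx":0,"wy":0,"wz":0},{"dx":0,"dy":0,"dz":0.3,"wx":0,"wy":0,"wz":0},{"dx":0,"dy":0,"dz":0.2,"wx":0,"wy":0,"wz":0},{"dx":0,"dy":0,"dz":0,"wx":0,"wy":0,"wz":0}]'
python3 -m inch '[{"dx":0,"dy":0,"dz":0.2,"wx":0,"wy":0,"wz":0},{"dx":0,"dy":0,"dz":0.2,"wx":0,"wy":0,"wz":0},{"dx":0,"dy":0,"dz":0,"wx":0,"wy":0,"wz":0}]'
```

```text
t: 7.98
tcp_pos: [0.5061, 0.3008, 0.0571]
tool_rot: [0.99, 0.138, -0.0, -0.0]
force: [-1.3, 0.1, 2.3]
finger_gap: -0.0
gripper_force: 1.3
t: 8.35
tcp_pos: [0.5061, 0.3007, 0.0531]
tool_rot: [0.99, 0.138, -0.0, -0.0]
force: [-0.5, -0.5, 5.4]
finger_gap: 0.0
gripper_force: 2.3
```

```bash
python3 -m inch '[{"dx":0,"dy":0,"dz":0.2,"wx":0,"wy":0,"wz":0},{"dx":0,"dy":0,"dz":0.1,"wx":0,"wy":0,"wz":0},{"dx":0,"dy":0,"dz":0,"wx":0,"wy":0,"wz":0}]'
```

```text
t: 8.72
tcp_pos: [0.5062, 0.3007, 0.0508]
tool_rot: [0.99, 0.138, 0.0, -0.0]
force: [-1.7, -0.8, 7.5]
finger_gap: -0.001
gripper_force: 4.1
```

The force of 7.5 N is above the 6 N needed for full travel, so the key is down. I'll hold for 2 s, then release straight up.

```bash
Z='{"dx":0,"dy":0,"dz":0,"wx":0,"wy":0,"wz":0}'
python3 -m inch '[{"dx":0,"dy":0,"dz":0.05,"wx":0,"wy":0,"wz":0},{"dx":0,"dy":0,"dz":0,"wx":0,"wy":0,"wz":0},{"dx":0,"dy":0,"dz":0,"wx":0,"wy":0,"wz":0},{"dx":0,"dy":0,"dz":0,"wx":0,"wy":0,"wz":0},{"dx":0,"dy":0,"dz":0,"wx":0,"wy":0,"wz":0},{"dx":0,"dy":0,"dz":0,"wx":0,"wy":0,"wz":0},{"dx":0,"dy":0,"dz":0,"wx":0,"wy":0,"wz":0},{"dx":0,"dy":0,"dz":0,"wx":0,"wy":0,"wz":0}]'
python3 -m inch '[{"dx":0,"dy":0,"dz":0,"wx":0,"wy":0,"wz":0},{"dx":0,"dy":0,"dz":0,"wx":0,"wy":0,"wz":0},{"dx":0,"dy":0,"dz":0,"wx":0,"wy":0,"wz":0},{"dx":0,"dy":0,"dz":0,"wx":0,"wy":0,"wz":0},{"dx":0,"dy":0,"dz":0,"wx":0,"wy":0,"wz":0},{"dx":0,"dy":0,"dz":0,"wx":0,"wy":0,"wz":0},{"dx":0,"dy":0,"dz":0,"wx":0,"wy":0,"wz":0}]'
python3 -m inch '[{"dx":0,"dy":0,"dz":-0.5,"wx":0,"wy":0,"wz":0},{"dx":0,"dy":0,"dz":-1,"wx":0,"wy":0,"wz":0},{"dx":0,"dy":0,"dz":-3,"wx":0,"wy":0,"wz":0},{"dx":0,"dy":0,"dz":-5,"wx":0,"wy":0,"wz":0},{"dx":0,"dy":0,"dz":-5,"wx":0,"wy":0,"wz":0},{"dx":0,"dy":0,"dz":-3,"wx":0,"wy":0,"wz":0},{"dx":0,"dy":0,"dz":0,"wx":0,"wy":0,"wz":0},{"dx":0,"dy":0,"dz":0,"wx":0,"wy":0,"wz":0},{"dx":0,"dy":0,"dz":0,"wx":0,"wy":0,"wz":0}]'
python3 -c "
from station import workorder
print(workorder.sign_off())"
```

```text
t: 9.72
tcp_pos: [0.5061, 0.3007, 0.0507]
tool_rot: [0.99, 0.138, 0.0, -0.0]
force: [-1.6, -1.4, 10.8]
finger_gap: -0.002
gripper_force: 5.5
t: 10.6
tcp_pos: [0.5061, 0.3008, 0.0507]
tool_rot: [0.99, 0.138, 0.0, -0.0]
force: [-3.6, -0.2, 10.6]
finger_gap: 0.002
gripper_force: 5.5
t: 11.72
tcp_pos: [0.5051, 0.3002, 0.2226]
tool_rot: [0.99, 0.138, -0.002, 0.0]
force: [-0.1, 0.7, 0.0]
finger_gap: -0.0
gripper_force: 0.0
the job is handed in; nothing more can be done
None
```

The job is handed in: the lamp lever was pushed fully on, the round key was then held down for about 2 s (peak about 11 N) and released, and the hand was drawn back about 18 cm; no verdict came back.

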